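# Shut the till and open the safety-capped cleaner at the grocery counter

### The job

An egg has broken on the counter and the cleaner is needed: first push the open cash drawer fully home until it clicks in, so that nothing drips on the money. Then open the blue cleaner bottle: press its red safety cap down, keep pressing while you twist it anticlockwise until it is free, and lift it off. Finish still holding the cap, level and still, about 8 cm straight above the open bottle, and leave everything else on the counter where it stands.

Things in the scene. Friction and masses are not known exactly. Their poses are not given: they have to be found in the camera images.
- till_drawer (a joint): How far the cash drawer stands open, in m: 0 is fully home. It slides lightly (about 1 N, more if pushed fast); a sprung ball catch resists with 3 to 5 N from 13 to 5 mm before home (push slowly there: it can bounce the drawer back), then draws the drawer home and keeps it there. The end stop is hard. It starts 50 to 110 mm open.
- till_front (a point): Centre of the outer face of the drawer's grey front panel, 48 mm above the counter; moves with the drawer. The panel is upright and flat, without handle, 262 mm wide, from 12 to 84 mm above the counter (a lock disc stands out 3 mm near its left end). Site +x points into the till, the closing direction; -x points out of the panel, roughly to the robot; z up.
- till: The cash till, a fixed black case 300 mm deep (x), 280 wide (y), 95 high. Origin: centre of its underside; the drawer opens to its -x. A card reader lies on its top, 70 mm or more back from the front edge.
- bottle: Blue cleaner bottle with a yellow band, 96 mm in diameter, bolted upright to the counter on a steel foot 128 mm in diameter, so it cannot move or turn. Origin: centre of the underside; z up, any yaw. Its shoulder slopes in from 112 mm height to a neck 27 mm in diameter at 138 mm.
- bottle_mouth (a point): Centre of the top of the bottle's neck, 170 mm above the counter (hidden inside the cap while that is on). A grey sprung seal stands up to 10 mm above it.
- cap: Red round safety cap with a white arrow on top, 52 mm in outer diameter (54 over ribs and corners), 32 mm high, about 30 g. Origin: centre of its open underside, z up; 150 mm above the counter while on the bottle. Its axis is the bottle's. Any grasp yaw will do: grip the sides across the diameter from above. Not pressed, it is locked and can be neither turned nor lifted.
- cap_top (a point): Centre of the cap's top, 182 mm above the counter at the start. The cap sits on a spring: 4 N to start pressing, 9 N at 5 mm down where the lock clears, 11 to 12 N at the hard stop 8 mm down. Kept 6 to 8 mm down it turns anticlockwise seen from above (positive about z); free to lift from 0.85 rad, a stop ends the turn at 1.25 rad: aim for about 1.05 rad (60 degrees).
- vinegar: Bystander: amber bottle with red label and black cap, 68 mm in diameter, 150 mm high. It stands beside the cleaner, the two may swap places. Origin: centre of underside.
- chilli_jar: Bystander: red jar, 68 mm in diameter, 95 mm high. Origin: centre of underside.
- drink_can: Bystander: green and silver can, 66 mm in diameter, 115 mm high. Origin: centre of underside.
- card_reader: Bystander: grey card reader, 120 x 75 x 30 mm, lying on the till's top. Origin: centre of underside.
Mind the look-alikes: they are no part of the job. There is more than one size of the cap; the job needs the smallest. Leave any brown or purple look-alike of the bottle alone.

How it is judged:
By the outcome, as a careful person would: the job done as asked, in the order asked, and still so for the second after the job is handed in, while the arm keeps its last pose, push and grip.
It also fails if it takes over 64 s, if anything falls off the work surface, if the arm or the gripper's body presses on something with over 40 N, if the wrist force passes 120 N, or if a joint passes its speed limit or range.

### The arm

A 6-joint arm with a two-finger parallel gripper is mounted at the origin on the work surface. World frame = base frame: x ahead of the robot, y to its left, z up, the work surface at z = 0. Lengths are in m, angles in rad, forces in N, time in s.
With the tool pointing down it reaches from about 0.4 to 0.825 m from the base axis. Payload 7 kg.
Tool frame: the origin (TCP) lies at the very end of the fingers, on their centre line; the grasp point (between the pads) lies 19 mm behind it; z points along the fingers, x is the direction in which the jaws open and shut, and the axes are right-handed (so a half turn about z gives the same grasp; the last joint's range is limited). The gripper opens to 88 mm and grips with 3 to 60 N. Pads are 19 mm wide; open, the fingers measure 130 mm over their backs; the gripper's body (78 mm by 193 mm) begins 47 mm behind the grasp point.
Start: joints at [0.288, 0.359, 0.012, 0, -1.224, -0.288], TCP at [0.675, -0, 0.227] pointing down, gripper open.
Joint ranges: [-3.07, 3.07], [-1.43, 2.12], [-1.02, 1.25], [-3.03, 1.67], [-3.05, -0], [-3.03, 3.03]. Speed limits (rad/s): [2.39, 2.39, 3.01, 3.14, 3.14, 3.14].

### API

Orientations are given as [roll, pitch, yaw] about the fixed x, y, z axes, in that order (R = Rz(yaw) Ry(pitch) Rx(roll)).
In Python, from station import telemetry, grab_frame, arm, regions_of, pinpoint gives the robot as it stands. The module is installed in compiled form; this text tells all that it offers.
- The arm moves only by the shell command python3 -m inch 'ROWS' [FORCE]. ROWS is text: rows parted by semicolons, each of 7 numbers parted by spaces: the opening, from 0 (shut) to 1 (fully open), then the shift along the world's x, y, z in cm, then the turn, a rotation vector about the world's x, y, z in degrees. A call has 1 to 12 rows; each row is the pose to reach, as a shift and turn from the pose measured when the call began; what a row does not reach only later rows make up. A row lasts 1/8 s, in which the tool goes at most 62.5 mm and 10.7 degrees, less where a joint would pass 70% of its speed; a pose out of reach is approached as far as the arm can. A call with a gripper value outside its range is refused whole. The fingers move at their own pace and stop on an object; FORCE is the grip in N (left out, the last holds). Time passes only in rows, so rows that repeat a pose let the fingers close. It gives the time, the measured TCP pose, the force and the opening at its end, in the units of the state.
- telemetry.get_state(): the state, without advancing time (a new reading comes with each control period).
- grab_frame(name): name is "scene" or "side" or "wrist"; returns a dict with "pixels" (480x640x3 uint8, red, green, blue), "fx", "fy", "cx", "cy" (pixels), "R" (3x3) and "t" (3): a world point X has camera coordinates R X + t. Camera axes: x right, y down, z forward; pixel columns grow to the right and rows downward; lengths in m; the calibration is good to about 2 mm. A picture is of the moment at which its call begins. There is no depth.
- arm.job_done(): hands the job in, once; it reports no verdict.
Trained networks look in the newest picture that a camera, given by its name, has taken for a name from the list of things; names that differ only in an ending like _2 or _b are one class to them, and where a whole thing is asked for, a point or a joint stands for the part that bears it (a point fixed in the world has none). Each returns a list of dicts, best first, with "p" (0 to 1); they miss things now and then, are a little off and sometimes report something else, mostly with a low value. They report only what shows in the picture. A call takes as long as a camera call. They do not tell look-alikes from the thing itself.
- regions_of(camera, name): "pixels" (480x640 bool, what is visible of it) and "bbox" ([left, top, right, bottom] in pixels, round what is visible of it).
- pinpoint(camera, name): "location" ([column, row] in pixels: a listed point, or the origin of a listed thing).
The state is a dict: "t": time; "q": joint angles; "qd": joint speeds; "joint_efforts": joint torques, N m; "eef_pos": TCP position; "ee_rot": TCP orientation; "force": force on the tool from outside, world axes, zero at the start; "moment": the same for the moment, N m; "width": finger opening in m.
Only numpy, scipy, OpenCV 4.12 (cv2) and the standard library are available. Lean on these libraries where they do the work, as an engineer would, in place of code of your own. Each camera call takes 0.05 s, during which the arm holds its last target. There are 200 camera calls.

## Working session

There is one attempt and no reset: what is moved stays moved. The work goes in short steps, Python scripts to look and compute and a shell command to move; the robot and the scene stay as the last step left them, time stands still between calls to the robot, and variables do not carry over. Pictures are saved under pics/ and viewed, about 8 in all and at most 12, crops included, and the job is handed in when it is done.

```bash
mkdir -p pics
cat > h.py <<'E'
import numpy as np, cv2
from station import telemetry, grab_frame, arm, regions_of, pinpoint
def save(f,name,crop=None,s=1):
    p=f["pixels"][:,:,::-1]
    if crop: p=p[crop[1]:crop[3],crop[0]:crop[2]]
    cv2.imwrite("pics/"+name,cv2.resize(p,None,fx=s,fy=s,interpolation=cv2.INTER_CUBIC))
def ray(f,uv):
    R=np.array(f["R"]);t=np.array(f["t"])
    d=R.T@np.array([(uv[0]-f["cx"])/f["fx"],(uv[1]-f["cy"])/f["fy"],1]);return -R.T@t,d/np.linalg.norm(d)
def atz(f,uv,z):
    o,d=ray(f,uv);return o+d*(z-o[2])/d[2]
def tri(rs):
    A=0;b=0
    for o,d in rs:
        P=np.eye(3)-np.outer(d,d);A=A+P;b=b+P@o
    return np.linalg.solve(A,b)
E
python3 - <<'E'
from h import *
np.set_printoptions(precision=3,suppress=True)
s=telemetry.get_state();print(s["t"],s["eef_pos"],s["ee_rot"],s["width"])
Z=dict(cap_top=.182,bottle=0,till_front=.048,vinegar=0,chilli_jar=0,drink_can=0,card_reader=.095,till=0)
ims=[]
for c in("scene","side"):
    f=grab_frame(c);ims.append(f["pixels"]);print(c,ray(f,(320,240)))
    for n in Z:
        for d in pinpoint(c,n)[:4]: print(n,np.round(d["location"]),round(d["p"],2),atz(f,d["location"],Z[n]))
    save(f,c+"0.png")
E
```

```text
0.0 [ 0.674 -0.     0.226] [-3.141 -0.002  3.141] 0.08756516517552768
scene (array([1.264, 0.344, 1.302]), array([-0.51 , -0.195, -0.838]))
cap_top [365. 206.] 0.92 [0.455 0.15  0.182]
cap_top [346. 222.] 0.81 [0.513 0.123 0.182]
cap_top [288. 226.] 0.63 [ 0.574 -0.     0.182]
bottle [348. 260.] 0.85 [0.505 0.131 0.   ]
bottle [432. 236.] 0.78 [0.356 0.317 0.   ]
bottle [283. 311.] 0.76 [0.698 0.029 0.   ]
till_front [220. 178.] 0.68 [ 0.407 -0.278  0.048]
vinegar [417. 288.] 0.74 [0.523 0.322 0.   ]
vinegar [348. 321.] 0.55 [0.667 0.188 0.   ]
chilli_jar [351. 322.] 0.88 [0.669 0.196 0.   ]
chilli_jar [218. 177.] 0.36 [ 0.372 -0.308  0.   ]
drink_can [444. 331.] 0.61 [0.612 0.413 0.   ]
card_reader [180. 254.] 0.79 [ 0.687 -0.239  0.095]
till [177. 269.] 0.64 [ 0.683 -0.271  0.   ]
side (array([ 0.288, -0.775,  0.735]), array([ 0.242,  0.799, -0.551]))
cap_top [294. 218.] 0.95 [0.509 0.11  0.182]
cap_top [307. 328.] 0.94 [ 0.45  -0.176  0.182]
cap_top [214. 287.] 0.64 [ 0.342 -0.048  0.182]
bottle [204. 258.] 0.94 [0.353 0.299 0.   ]
bottle [296. 298.] 0.65 [0.507 0.109 0.   ]
bottle [406. 307.] 0.58 [0.699 0.021 0.   ]
till_front [302. 460.] 0.77 [ 0.41  -0.281  0.048]
vinegar [274. 244.] 0.64 [0.511 0.308 0.   ]
vinegar [306. 214.] 0.42 [0.611 0.408 0.   ]
vinegar [302. 460.] 0.27 [ 0.418 -0.247  0.   ]
chilli_jar [362. 260.] 0.58 [0.674 0.189 0.   ]
drink_can [305. 217.] 0.74 [0.606 0.396 0.   ]
card_reader [478. 366.] 0.8 [ 0.691 -0.238  0.095]
till [477. 428.] 0.75 [ 0.685 -0.272  0.   ]
```

View pics/scene0.png

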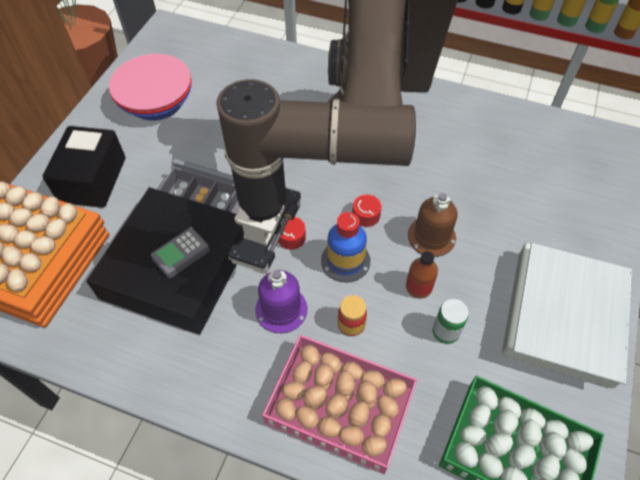

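View pics/side0.png

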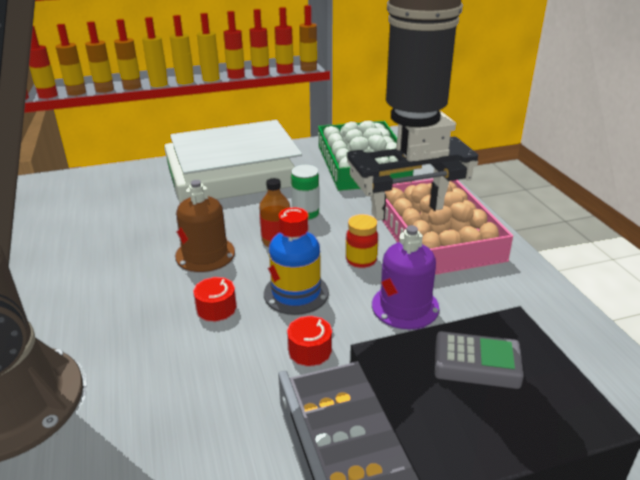

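The scene view shows three red caps. Two larger ones lie loose on the counter, at scene (367,210) and (292,233). The third and smallest sits on the blue bottle with the yellow band, at scene (347,222) and side (294,218). That last one fits the job. The brown bottle (433,225) and the purple one (280,300) are look-alikes. The drawer is at scene (205,185). Next I confirm the cap in a crop and measure the till's direction.

Run:
```python
from h import *
np.set_printoptions(precision=4,suppress=True)
f=grab_frame("scene");g=grab_frame("side")
def best(c,n,near): 
    return min(pinpoint(c,n),key=lambda d:np.hypot(*(np.array(d["location"])-near)))["location"]
a=best("scene","cap_top",(347,222));b=best("side","cap_top",(294,218))
print("cap",a,b,tri([ray(f,a),ray(g,b)]))
a=best("scene","till_front",(220,178));b=best("side","till_front",(302,460))
print("front",a,b,tri([ray(f,a),ray(g,b)]))
# orthographic view of plane z=.095 (till top) scaled 1000 px/m, x right 0.3..0.9, y -0.5..0 down
P=np.array(f["R"]);K=np.array([[f["fx"],0,f["cx"]],[0,f["fy"],f["cy"]],[0,0,1]])
def ortho(f,z,x0,y0,w,h,s):
    R=np.array(f["R"]);t=np.array(f["t"]);K=np.array([[f["fx"],0,f["cx"]],[0,f["fy"],f["cy"]],[0,0,1]])
    H=K@np.column_stack([R[:,0],R[:,1],R@[0,0,z]+t])@np.array([[1/s,0,x0],[0,-1/s,y0],[0,0,1]])
    return cv2.warpPerspective(f["pixels"],H,(w,h),flags=cv2.INTER_CUBIC|cv2.WARP_INVERSE_MAP)
A=ortho(f,.095,.35,-.05,520,440,1000)
# left: till top rectified; right: crop of side at cap
c=cv2.resize(g["pixels"][190:330,240:350],None,fx=3.14,fy=3.14,interpolation=cv2.INTER_CUBIC)[:440,:280]
cv2.imwrite("pics/a1.png",np.hstack([A,c])[:,:,::-1])
```

```text
cap [348.5, 220.1] [292.4, 212.6] [0.5092 0.1262 0.1833]
front [217.2, 180.6] [304.2, 457.4] [ 0.4156 -0.2791  0.0471]
```

View pics/a1.png

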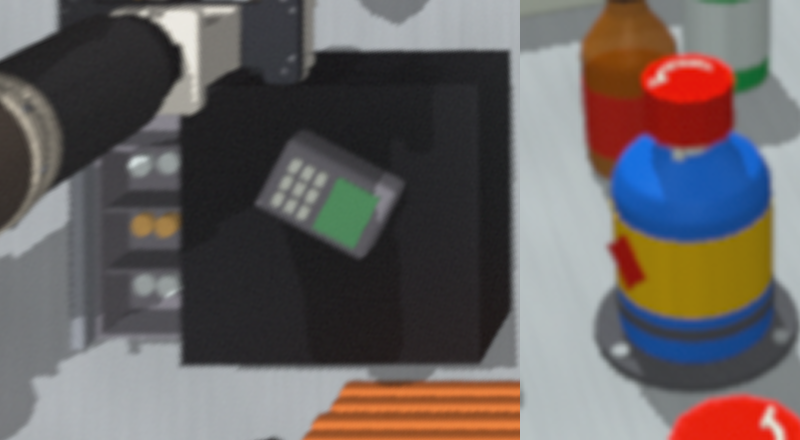

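The crop confirms the smallest red cap, with its arrow, is on the blue bottle with the yellow band. The till is aligned with the world axes to within 1°. Its front edge is at x≈0.531, its centre at y≈-0.273, and the card reader sits well back. I'll move in front of the drawer with the fingers shut and the jaws along y.

```bash
python3 -m inch '0 -4 -3 3 0 0 10; 0 -8 -7 3 0 0 20; 0 -12 -11 3 0 0 30; 0 -16 -15 3 0 0 40; 0 -20 -18 3 0 0 50; 0 -24 -22 3 0 0 60; 0 -27 -25 3 0 0 70; 0 -30 -27 3 0 0 80; 0 -31.5 -28 3 0 0 90; 0 -31.5 -28 2 0 0 90; 0 -31.5 -28 0 0 0 90' 20; python3 -c "
from h import *
print(telemetry.get_state())"
```

```text
t: 2.58
eef_pos: [0.3607, -0.2801, 0.2266]
ee_rot: [-3.14, -0.001, -1.575]
force: [-0.1, 0.2, -0.2]
width: 0.0003
{'t': 2.575, 'q': array([-2.26856469e-01, -1.10379258e-02, -4.46918617e-01,  7.37158200e-05,
       -1.13277427e+00,  1.79374384e+00]), 'qd': array([ 0.00798578,  0.13404836, -0.27887181, -0.00455825,  0.39057308,
       -0.00370954]), 'joint_efforts': array([ -0.40978434, -29.61850941,  29.74732697,   6.79942846,
        -0.74820047,   0.07802333]), 'eef_pos': array([ 0.36066507, -0.28012167,  0.22659999]), 'ee_rot': array([-3.13951907e+00, -5.38634636e-04, -1.57467465e+00]), 'force': array([-0.120037  ,  0.17353471, -0.24620141]), 'moment': array([-0.08005849,  0.01688475, -0.01256569]), 'width': 0.0003160709752429771}
```

```bash
python3 -m inch '0 0 0.5 -5 0 0 0; 0 0 0.5 -10 0 0 0; 0 0 0.5 -15 0 0 0; 0 0 0.5 -18 0 0 0; 0 0.5 0.5 -18 0 0 0; 0 1.5 0.5 -18 0 0 0; 0 2.5 0.5 -18 0 0 0; 0 3.2 0.5 -18 0 0 0; 0 3.9 0.5 -18 0 0 0; 0 4.6 0.5 -18 0 0 0;0 5.3 0.5 -18 0 0 0;0 6 0.5 -18 0 0 0'
python3 - <<'E'
from h import *
f=grab_frame("side");save(f,"b1.png",(200,240,520,480),2)
g=grab_frame("scene")
for c in("side","scene"):
    for d in pinpoint(c,"till_front")[:1]:print(c,d["location"],d["p"],atz(f if c=="side" else g,d["location"],.048))
E
```

```text
t: 4.08
eef_pos: [0.4208, -0.2751, 0.0465]
ee_rot: [-3.14, -0.0, -1.575]
force: [-2.0, -0.4, 1.6]
width: 0.0006
scene [217.1, 184.7] 0.56 [ 0.43108397 -0.27343157  0.048     ]
```

View pics/b1.png

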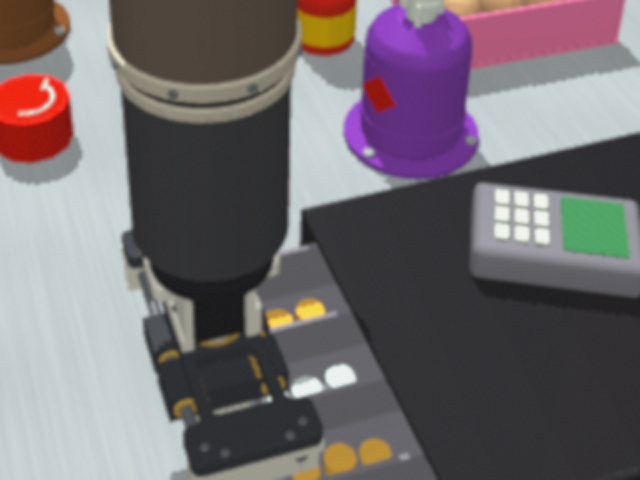

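The fingers are against the drawer front at about crop (240,460) and are pushing it. The card reader is clear. I'll keep going steadily and slow down near the catch.

```bash
python3 -m inch '0 0.6 0 0 0 0 0; 0 1.2 0 0 0 0 0; 0 1.8 0 0 0 0 0; 0 2.4 0 0 0 0 0; 0 3.0 0 0 0 0 0; 0 3.6 0 0 0 0 0; 0 4.2 0 0 0 0 0; 0 4.8 0 0 0 0 0; 0 5.4 0 0 0 0 0; 0 6 0 0 0 0 0; 0 6.2 0 0 0 0 0'
python3 - <<'E'
from h import *
g=grab_frame("scene");save(g,"b2.png",(80,130,320,330),3)
for d in pinpoint("scene","till_front")[:1]:print(d["location"],d["p"],atz(g,d["location"],.048))
E
```

```text
t: 5.65
eef_pos: [0.4839, -0.2753, 0.0467]
ee_rot: [-3.138, -0.001, -1.574]
force: [-0.6, -0.2, -0.8]
width: -0.0
[208.8, 201.4] 0.61 [ 0.48997417 -0.26915354  0.048     ]
```

View pics/b2.png

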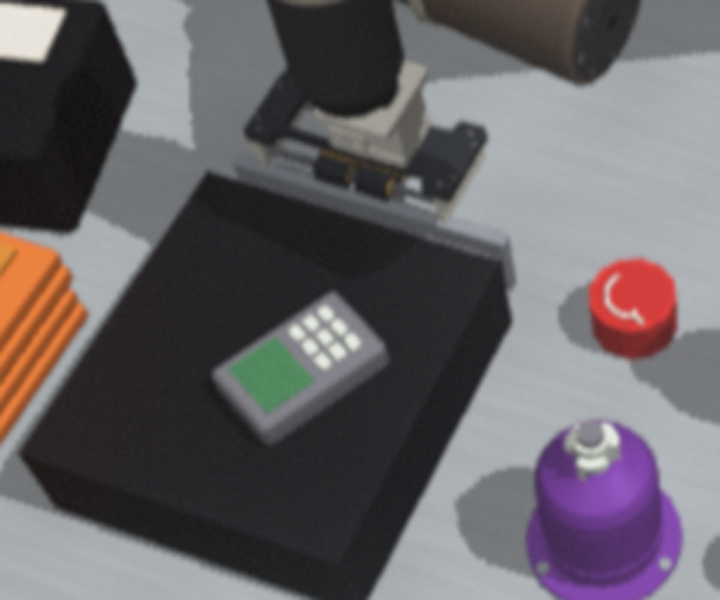

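In the picture the panel (crop (380,210)) stands about 20 mm off the case. From here I push at 2 mm per row.

```bash
python3 -m inch '0 0.2 0 0 0 0 0; 0 0.4 0 0 0 0 0; 0 0.6 0 0 0 0 0; 0 0.8 0 0 0 0 0; 0 1.0 0 0 0 0 0; 0 1.2 0 0 0 0 0'; python3 -m inch '0 0.15 0 0 0 0 0; 0 0.3 0 0 0 0 0; 0 0.45 0 0 0 0 0; 0 0.6 0 0 0 0 0'
```

```text
t: 6.5
eef_pos: [0.4939, -0.2753, 0.0465]
ee_rot: [3.142, -0.001, -1.575]
force: [-7.8, 0.2, 4.9]
width: 0.0003
t: 7.0
eef_pos: [0.4992, -0.2753, 0.0464]
ee_rot: [3.14, -0.0, -1.575]
force: [-4.4, 0.4, 2.2]
width: 0.0003
```

```bash
python3 -m inch '0 0.1 0 0 0 0 0; 0 0.2 0 0 0 0 0; 0 0.3 0 0 0 0 0; 0 0.4 0 0 0 0 0';  python3 -m inch '0 0.1 0 0 0 0 0; 0 0.2 0 0 0 0 0; 0 0.3 0 0 0 0 0; 0 0.4 0 0 0 0 0'; python3 -c "
from h import *
g=grab_frame('scene');save(g,'b3.png',(130,150,290,270),4)"
```

```text
t: 7.5
eef_pos: [0.5037, -0.2752, 0.0464]
ee_rot: [3.141, -0.0, -1.575]
force: [-2.3, 0.6, 0.6]
width: 0.0003
t: 8.0
eef_pos: [0.5046, -0.2752, 0.0462]
ee_rot: [3.136, 0.0, -1.575]
force: [-12.8, -0.4, 9.7]
width: 0.0005
```

View pics/b3.png

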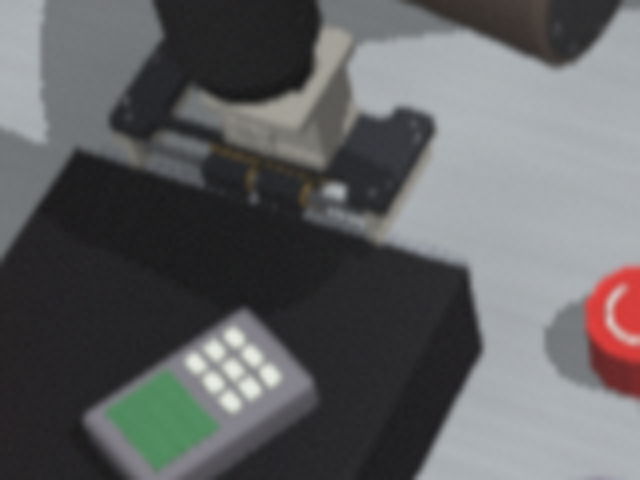

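The resistance rose and fell through the catch, the drawer drew in, and now there is a hard stop at 12.8 N. The panel is flush with the case front (crop (270,210)). The drawer is home. I'll back off, rise and go above the bottle.

```bash
python3 -m inch '0 -1 0 0 0 0 0; 0 -4 0 0 0 0 0; 0 -6 0 5 0 0 0; 0 -6 0 11 0 0 0; 0 -6 0 17 0 0 0; 0 -6 5 21 0 0 0; 0 -5 10.5 23 0 0 0; 0.3 -4 16 23 0 0 0; 0.7 -3 22 23 0 0 0; 1 -2 28 23 0 0 0; 1 -1 34 23 0 0 0; 1 0.4 39.5 23 0 0 0'; python3 -m inch '1 0 0 0 0 0 0; 1 0 0 0 0 0 0; 1 0 0 0 0 0 0'
python3 - <<'E'
from h import *
np.set_printoptions(precision=4,suppress=True)
s=telemetry.get_state();print(s["eef_pos"],s["q"],s["force"])
fs={c:grab_frame(c) for c in("wrist","scene","side")}
rs=[]
for c,f in fs.items():
    for d in pinpoint(c,"cap_top")[:3]: print(c,d["location"],round(d["p"],2),atz(f,d["location"],.182))
    # red region ellipse
    for r in regions_of(c,"cap")[:3]: print(" reg",r["bbox"],round(r["p"],2))
    print(pinpoint(c,"till_front")[:1])
save(fs["wrist"],"w1.png")
E
```

```text
t: 9.55
eef_pos: [0.5089, 0.1224, 0.2769]
ee_rot: [3.138, 0.002, -1.574]
force: [0.7, 0.0, 0.4]
width: 0.0451
t: 9.93
eef_pos: [0.5088, 0.1216, 0.2771]
ee_rot: [3.139, 0.002, -1.575]
force: [-0.8, 1.1, 0.2]
width: 0.0747
[0.5088 0.1216 0.2771] [ 0.6069  0.0779 -0.2351 -0.004  -1.2589  0.9607] [-0.7697  1.1088  0.2264]
wrist [311.8, 236.6] 0.93 [0.5147 0.1245 0.182 ]
wrist [309.3, 346.7] 0.87 [0.4313 0.1269 0.182 ]
wrist [137.5, 193.4] 0.67 [0.5444 0.239  0.182 ]
 reg [274.8, 299.2, 341.8, 370.4] 0.9
 reg [271.0, 197.0, 348.9, 278.8] 0.87
 reg [415.7, 182.8, 505.3, 257.9] 0.68
[]
scene [347.9, 221.6] 0.95 [0.5123 0.1262 0.182 ]
scene [291.3, 232.1] 0.89 [0.5856 0.0137 0.182 ]
scene [370.3, 205.9] 0.86 [0.4508 0.1611 0.182 ]
 reg [354.9, 196.3, 382.1, 225.1] 0.89
 reg [274.9, 215.5, 305.6, 252.2] 0.81
 reg [338.5, 211.6, 359.0, 237.4] 0.59
[{'location': [346.7, 263.3], 'p': 0.72}]
side [292.1, 216.0] 0.94 [0.5064 0.1164 0.182 ]
side [215.1, 285.2] 0.94 [ 0.344  -0.0433  0.182 ]
side [309.0, 329.9] 0.91 [ 0.4512 -0.1816  0.182 ]
 reg [287.4, 315.4, 332.7, 367.5] 0.87
 reg [279.2, 209.7, 307.8, 236.2] 0.68
 reg [192.2, 276.4, 242.1, 320.0] 0.61
[{'location': [375.2, 439.4], 'p': 0.96}]
```

View pics/w1.png

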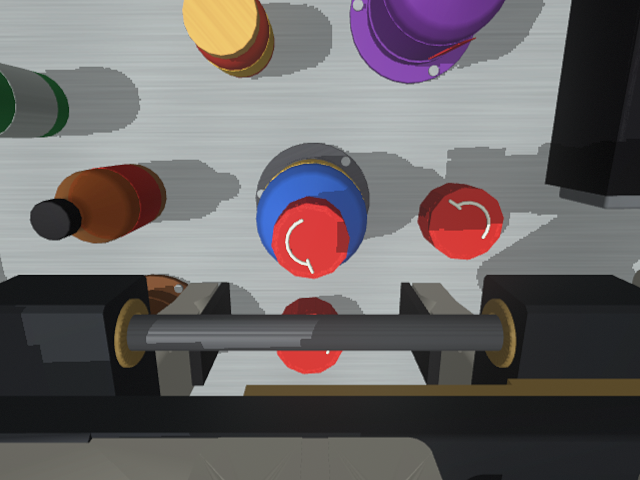

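The wrist view shows the target cap at (311,237) on the blue bottle, with the larger caps at (460,220) and (308,335). The cap centre is near (0.5135, 0.1245). I'll lower partway and measure again from near.

```bash
python3 -m inch '1 0.5 0.3 -2 0 0 0; 1 0.5 0.3 -5 0 0 0; 1 0.5 0.3 -7.5 0 0 0; 1 0.5 0.3 -7.5 0 0 0; 1 0.5 0.3 -7.5 0 0 0'
python3 - <<'E'
from h import *
np.set_printoptions(precision=4,suppress=True)
f=grab_frame("wrist")
for d in pinpoint("wrist","cap_top")[:2]: print(d["location"],round(d["p"],2),atz(f,d["location"],.182))
for r in regions_of("wrist","cap")[:2]: print(r["bbox"],round(r["p"],2))
save(f,"w2.png")
for c in("scene","side"):
    g=grab_frame(c);print(c,[(d["location"],d["p"]) for d in pinpoint(c,"till_front")])
print(telemetry.get_state()["eef_pos"])
E
```

```text
t: 11.15
eef_pos: [0.5145, 0.1256, 0.2029]
ee_rot: [3.139, 0.002, -1.574]
force: [0.1, 0.6, 0.5]
width: 0.0877
[315.5, 288.4] 0.84 [0.5128 0.126  0.182 ]
[501.1, 246.8] 0.81 [0.5341 0.0367 0.182 ]
[261.5, 225.3, 371.7, 316.1] 0.78
[268.7, 349.1, 353.9, 393.4] 0.58
scene [([201.4, 208.6], 0.68)]
side []
[0.514  0.1255 0.2023]
```

View pics/w2.png

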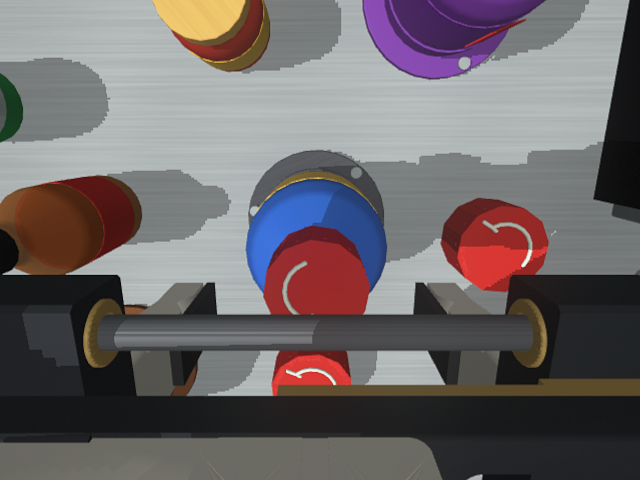

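The cap (column 316) is centred between the jaws (215 and 415). The large loose caps stand clear of the fingers. I'll descend to z≈0.150 and close.

```bash
python3 -m inch '1 0 0 -1.5 0 0 0; 1 0 0 -3.5 0 0 0; 1 0 0 -5.2 0 0 0; 1 0 0 -5.2 0 0 0; 0.7 0 0 -5.2 0 0 0; 0.5 0 0 -5.2 0 0 0;  0.5 0 0 -5.2 0 0 0; 0.5 0 0 -5.2 0 0 0; 0.5 0 0 -5.2 0 0 0; 0.5 0 0 -5.2 0 0 0;0.5 0 0 -5.2 0 0 0;0.5 0 0 -5.2 0 0 0' 10; python3 -c "
from h import *
s=telemetry.get_state();print(s['force'],s['moment'],s['width'],s['eef_pos'])"
```

```text
t: 13.0
eef_pos: [0.5142, 0.1254, 0.1506]
ee_rot: [3.139, 0.003, -1.574]
force: [-0.8, -0.5, 4.0]
width: 0.0532
[-0.7800601  -0.4573685   3.99880355] [-0.54124084  0.29871342 -0.00810652] 0.05319155144503375 [0.51415745 0.12542801 0.15056602]
```

```bash
python3 -m inch '0.3 0 0 0 0 0 0; 0.3 0 0 0 0 0 0; 0.3 0 0 0 0 0 0; 0.3 0 0 0 0 0 0' 45; python3 -m inch '0.3 0 0 -0.2 0 0 0; 0.3 0 0 -0.4 0 0 0; 0.3 0 0 -0.6 0 0 0; 0.3 0 0 -0.6 0 0 0; 0.3 0 0 -0.6 0 0 0';python3 -c "
from h import *
s=telemetry.get_state();print(s['force'],s['moment'],s['width'],s['eef_pos'])"
```

```text
t: 13.5
eef_pos: [0.5142, 0.1254, 0.1506]
ee_rot: [3.139, 0.002, -1.574]
force: [-0.6, -1.3, 3.6]
width: 0.0523
t: 14.12
eef_pos: [0.5142, 0.1254, 0.145]
ee_rot: [3.139, 0.002, -1.574]
force: [-3.0, -1.9, 8.0]
width: 0.0525
[-3.03264232 -1.94154639  7.95824215] [-0.53023214  1.15162753  0.03911981] 0.05247911041154063 [0.51423926 0.1254364  0.14496437]
```

```bash
python3 -m inch '0.3 0 0 -0.1 0 0 0; 0.3 0 0 -0.2 0 0 0; 0.3 0 0 -0.2 0 0 0; 0.3 0 0 -0.2 0 0 0';python3 -c "
from h import *
s=telemetry.get_state();print(s['force'],s['moment'],s['width'],s['eef_pos'])
f=grab_frame('side');save(f,'p1.png',(230,170,370,290),5)"
```

```text
t: 14.62
eef_pos: [0.5143, 0.1254, 0.1435]
ee_rot: [3.14, 0.003, -1.574]
force: [-4.1, -1.2, 9.5]
width: 0.0525
[-4.12162888 -1.17559225  9.51040696] [-5.11383184e-01  1.33455238e+00  1.25365775e-03] 0.05252383868518016 [0.51425332 0.1254362  0.14354277]
```

View pics/p1.png

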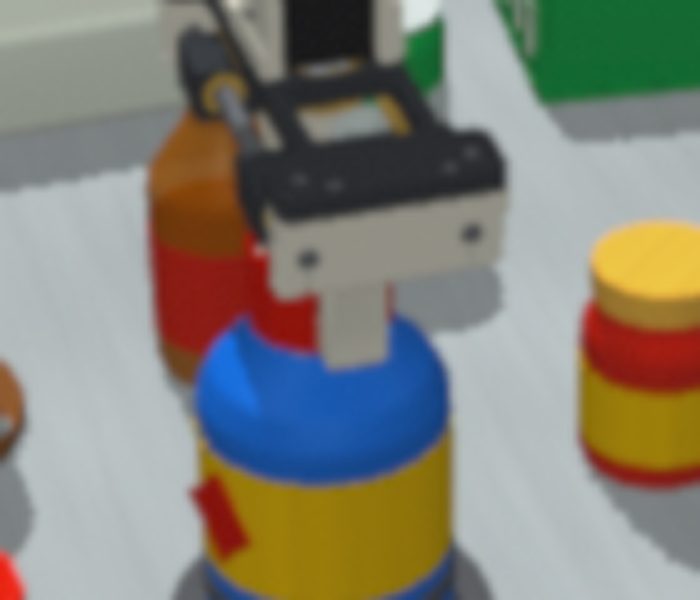

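The fingers straddle the cap, which is pressed about 6 to 7 mm at 9.5 N. I'll press slightly more, shift x by -1 mm to relax the side force, then twist 60°.

```bash
python3 -m inch '0.3 -0.05 0 -0.1 0 0 0; 0.3 -0.1 0 -0.1 0 0 0; 0.3 -0.1 0 -0.1 0 0 5; 0.3 -0.1 0 -0.1 0 0 10; 0.3 -0.1 0 -0.1 0 0 15;0.3 -0.1 0 -0.1 0 0 15';python3 -c "
from h import *
s=telemetry.get_state();print(s['force'],s['moment'],s['width'],s['eef_pos'])"
```

```text
t: 15.42
eef_pos: [0.5146, 0.1262, 0.1437]
ee_rot: [-3.14, 0.003, -1.31]
force: [-0.3, -0.4, 10.9]
width: 0.0521
[-0.28370643 -0.43150758 10.91286396] [-0.13832585  0.27341345  0.02836939] 0.052142193467698765 [0.51458728 0.12618164 0.14367889]
```

The cap is turning with it: moment about z is 0.03 Nm and the press is 10.9 N. I'll complete the turn to 60°.

```bash
python3 -m inch '0.3 0 0 0 0 0 6; 0.3 0 0 0 0 0 12; 0.3 0 0 0 0 0 18; 0.3 0 0 0 0 0 24; 0.3 0 0 0 0 0 30; 0.3 0 0 0 0 0 36; 0.3 0 0 0 0 0 42; 0.3 0 0 0 0 0 46; 0.3 0 0 0 0 0 46';python3 -c "
from h import *
s=telemetry.get_state();print(s['force'],s['moment'],s['width'],s['eef_pos'])"
```

```text
t: 16.55
eef_pos: [0.5148, 0.1274, 0.1443]
ee_rot: [-3.138, 0.003, -0.506]
force: [-3.6, 4.5, 9.3]
width: 0.0524
[-3.60641299  4.48542344  9.33875542] [ 1.04296737  1.74291602 -0.02580538] 0.05241895971409344 [0.51484705 0.12743257 0.14430567]
```

```bash
python3 -m inch '0.3 0 -0.05 0.3 0 0 0; 0.3 0 -0.1 0.7 0 0 0; 0.3 0 -0.1 1.1 0 0 0; 0.3 0 -0.1 1.5 0 0 0; 0.3 0 -0.1 1.5 0 0 0';python3 -c "
from h import *
s=telemetry.get_state();print(s['force'],s['moment'],s['width'],s['eef_pos'])
f=grab_frame('side');save(f,'p2.png',(230,170,370,290),5)"
```

```text
t: 17.18
eef_pos: [0.5145, 0.1263, 0.1592]
ee_rot: [-3.139, 0.003, -0.506]
force: [-3.1, 1.5, -0.0]
width: 0.0525
[-3.13742497  1.49513699 -0.00897845] [3.81404664e-01 1.03126557e+00 3.18951533e-04] 0.052535181998007684 [0.51451835 0.12626765 0.15924239]
```

View pics/p2.png

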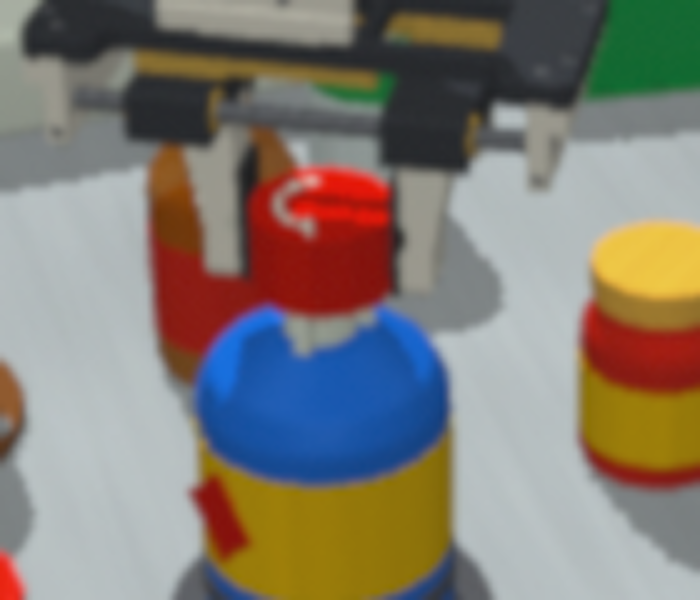

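The cap is free. The underside shows the white neck below it (crop (320,330)), and the cap is held between the fingers. Now I lift to 8 cm above the mouth.

```bash
python3 -m inch '0.3 0 0 1 0 0 0; 0.3 0 0 2.5 0 0 0; 0.3 -0.1 0 4 0 0 0; 0.3 -0.2 0 6 0 0 0; 0.3 -0.2 0 7.5 0 0 0; 0.3 -0.2 0 8.6 0 0 0; 0.3 -0.2 0 9.2 0 0 0; 0.3 -0.2 0 9.2 0 0 0; 0.3 -0.2 0 9.2 0 0 0; 0.3 -0.2 0 9.2 0 0 0';python3 - <<'E'
from h import *
np.set_printoptions(precision=4,suppress=True)
s=telemetry.get_state();print(s['force'],s['moment'],s['width'],s['eef_pos'],s['ee_rot'])
F={c:grab_frame(c) for c in("scene","side")}
for n,near,z in(("cap_top",None,.282),("bottle_mouth",None,.17),("till_front",None,.048),("vinegar",None,0),("chilli_jar",None,0),("drink_can",None,0),("card_reader",None,.095)):
    for c in F:
        for d in pinpoint(c,n)[:2]: print(n,c,np.round(d["location"],1),round(d["p"],2),atz(F[c],d["location"],z))
a=F["scene"]["pixels"][120:360,130:470];b=F["side"]["pixels"][120:480,180:540]
cv2.imwrite("pics/f.png",np.hstack([cv2.resize(a,(430,304)),cv2.resize(b,(304,304))])[:,:,::-1])
E
```

```text
t: 18.48
eef_pos: [0.5123, 0.1262, 0.2506]
ee_rot: [-3.139, 0.004, -0.506]
force: [-0.5, -0.3, -0.4]
width: 0.0521
[-0.4515 -0.3365 -0.4068] [-0.1552 -0.0492 -0.029 ] 0.05205810273799856 [0.5123 0.1262 0.2506] [-3.1395  0.004  -0.5059]
cap_top scene [289.6 232.7] 0.96 [0.6489 0.0404 0.282 ]
cap_top scene [369.5 207. ] 0.71 [0.5269 0.1767 0.282 ]
cap_top side [289.9 163. ] 0.86 [0.5084 0.1261 0.282 ]
cap_top side [213.7 286.3] 0.85 [ 0.3319 -0.1773  0.282 ]
bottle_mouth scene [441.7 197.6] 0.84 [0.358  0.3135 0.17  ]
bottle_mouth scene [276.2 273.6] 0.67 [0.693  0.0206 0.17  ]
bottle_mouth side [412.7 230.3] 0.91 [0.7003 0.0242 0.17  ]
bottle_mouth side [291.9 219.1] 0.74 [0.508  0.1254 0.17  ]
till_front scene [202.6 207.2] 0.74 [ 0.513  -0.2759  0.048 ]
till_front side [374.2 440.3] 0.88 [ 0.5136 -0.2807  0.048 ]
vinegar scene [418.7 287.3] 0.69 [0.5185 0.3241 0.    ]
vinegar side [276.  240.7] 0.8 [0.5168 0.3179 0.    ]
chilli_jar scene [353.2 324.5] 0.78 [0.6729 0.2023 0.    ]
chilli_jar side [357.5 260.5] 0.56 [0.6634 0.1913 0.    ]
drink_can scene [441.3 332.5] 0.67 [0.6188 0.4077 0.    ]
drink_can side [305.8 216.7] 0.84 [0.6084 0.3969 0.    ]
drink_can side [289.7 223.3] 0.37 [0.5645 0.3798 0.    ]
card_reader scene [181.3 255.4] 0.81 [ 0.6886 -0.2354  0.095 ]
card_reader scene [443.5 331.3] 0.36 [0.6614 0.4069 0.095 ]
card_reader side [475.9 366.9] 0.77 [ 0.6874 -0.2387  0.095 ]
```

View pics/f.png

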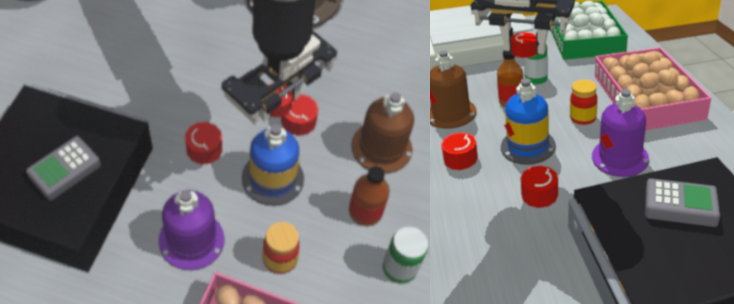

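Run:
```python
from h import *
f=grab_frame("side");save(f,"g.png",(320,320,520,470),4)
s=telemetry.get_state();print(s['eef_pos'],abs(s['qd']).max(),s['t'])
```

```text
[0.5125359  0.12630097 0.25118723] 0.0019277767025162066 19.325
```

View pics/g.png

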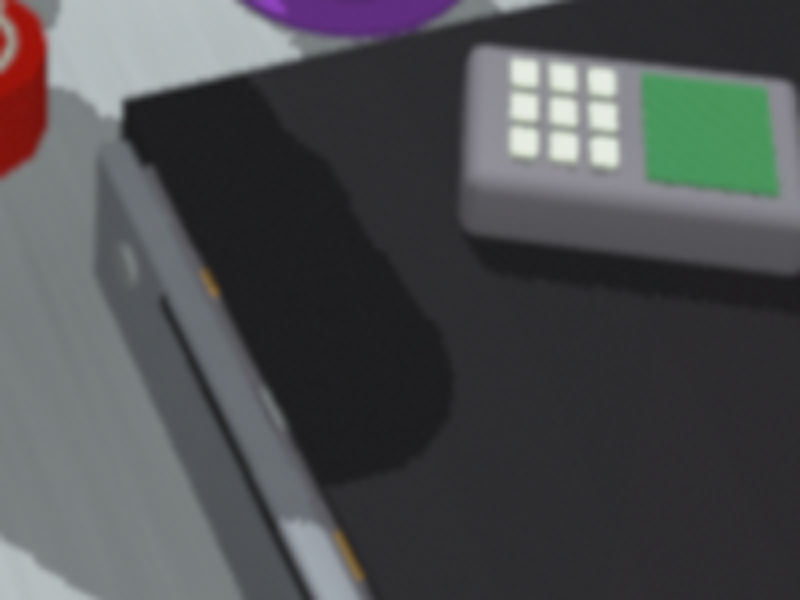

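The close-up shows the panel with a thin strip of coins visible over its top, at crop (208,282) and (348,555). The force trace says the drawer is home, but I'll measure the remaining gap before handing in.

Run:
```python
from h import *
f=grab_frame("side");R=np.array(f["R"]);t=np.array(f["t"])
def px(X):
    c=R@X+t;return f["fx"]*c[0]/c[2]+f["cx"],f["fy"]*c[1]/c[2]+f["cy"]
G=cv2.cvtColor(f["pixels"],cv2.COLOR_RGB2GRAY).astype(np.float32)
for y in(-.16,-.18,-.21,-.225,-.24):
    for z,lab in((.084,"panel z"),(.095,"case z")):
        xs=np.arange(.49,.551,.003)
        m=np.array([px(np.array([x,y,z])) for x in xs],np.float32)
        v=cv2.remap(G,m[:,0],m[:,1],cv2.INTER_LINEAR).ravel()
        print(y,lab,' '.join(f"{x*1000:.0f}:{q:.0f}" for x,q in zip(xs,v)))
```

```text
-0.16 panel z 490:125 493:125 496:126 499:127 502:126 505:125 508:121 511:98 514:101 517:110 520:110 523:108 526:78 529:35 532:30 535:30 538:30 541:30 544:30 547:29 550:31
-0.16 case z 490:126 493:126 496:128 499:127 502:126 505:126 508:125 511:117 514:113 517:113 520:91 523:49 526:29 529:30 532:31 535:30 538:31 541:30 544:30 547:30 550:30
-0.18 panel z 490:125 493:124 496:123 499:125 502:115 505:90 508:85 511:87 514:100 517:111 520:112 523:110 526:101 529:83 532:41 535:30 538:30 541:30 544:30 547:29 550:29
-0.18 case z 490:125 493:125 496:127 499:125 502:115 505:89 508:89 511:105 514:112 517:112 520:108 523:94 526:69 529:34 532:30 535:31 538:31 541:30 544:30 547:31 550:29
-0.21 panel z 490:121 493:97 496:85 499:86 502:92 505:111 508:105 511:88 514:98 517:111 520:113 523:111 526:100 529:85 532:45 535:30 538:29 541:30 544:29 547:30 550:31
-0.21 case z 490:119 493:95 496:85 499:89 502:102 505:102 508:89 511:104 514:111 517:111 520:109 523:96 526:67 529:33 532:30 535:31 538:30 541:30 544:30 547:30 550:31
-0.225 panel z 490:120 493:95 496:85 499:86 502:86 505:85 508:86 511:83 514:92 517:110 520:111 523:110 526:102 529:105 532:60 535:30 538:30 541:30 544:31 547:31 550:30
-0.225 case z 490:92 493:85 496:88 499:97 502:104 505:88 508:88 511:103 514:111 517:111 520:108 523:96 526:76 529:37 532:31 535:30 538:29 541:30 544:30 547:30 550:29
-0.24 panel z 490:121 493:97 496:85 499:86 502:86 505:85 508:82 511:49 514:88 517:109 520:111 523:111 526:102 529:86 532:48 535:30 538:30 541:30 544:30 547:31 550:30
-0.24 case z 490:93 493:86 496:86 499:86 502:85 505:76 508:53 511:100 514:111 517:111 520:108 523:101 526:100 529:43 532:30 535:30 538:30 541:30 544:31 547:30 550:31
```

The panel's back edge is at x≈0.5265 and the case front at x≈0.5275, so it is flush to within measurement error. The coins show only through the height step above the panel. With the hard stop felt earlier, the drawer is home, so I'll hand in.

```bash
python3 -c "
from h import *
s=telemetry.get_state();print(s['t'],s['eef_pos'],s['ee_rot'],s['width'],arm.job_done())"
```

```text
the job is handed in; nothing more can be done
19.375 [0.51254898 0.12630741 0.25116943] [-3.13858037  0.00348257 -0.50588306] 0.051927439910335264 None
```

The job is done and handed in at 19.4 s on the robot's clock; no verdict came back.

- **Drawer:** I pushed it through the catch until it stopped hard at 12.8 N. The last measurement put the panel's back about 1 mm from the case front, flush within measurement error. Some coins still show over the panel's top in the side view. I put that down to the panel being 11 mm lower than the case.
- **Cap:** I pressed the smallest red cap, on the blue bottle, about 7 mm down at 10–11 N, turned it 61° anticlockwise and lifted it free. It ended in a 45 N grip, level and still, with its underside about 8 cm above the mouth. In the side view the cap and mouth agree to within 1 mm.
- **Disagreements:** The two fixed cameras and the wrist camera differed by up to about 8 mm on where the cap was. I relied mainly on the wrist view and the low side forces. In the last scene view the detector did not report the cap or the blue bottle's mouth, so only the side camera confirms they line up.
- **Everything else:** The vinegar, chilli jar, can and card reader read the same before and after, to within about 1 cm. The loose caps and look-alike bottles were never touched.

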